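# Open the blue biscuit jar

### The job

Open the blue biscuit jar: lift its lid off by the wooden knob and set it down gently, the right way up and wholly on the round cork mat; do not drop it. Leave the blue jar standing upright where it is, and leave the white jar closed and undisturbed.

Things in the scene. Friction and masses are not known exactly. Their poses are not given: they have to be found in the camera images.
- blue_lid: Blue ceramic lid (80 to 170 g) that rests loosely on the blue jar, round, 78 mm in diameter. Origin at the centre of its underside, z up along its axis. From the origin up: a plug 58 mm in diameter and 8 mm high that hangs inside the jar's mouth with 4 mm play all round, a flange 78 mm in diameter from 8 to 15 mm, and an upright round wooden knob 22 mm in diameter from 15 to 49 mm. Lift it straight up by at least 20 mm to clear.
- blue_jar: Blue ceramic jar, open at the top under its lid, with biscuits inside: 74 mm in diameter, 90 mm high, wall 4 mm, 0.8 kg, standing loose on the counter. Origin at the centre of its underside, z up. With the lid on, the knob's top is 131 mm above the counter.
- cork_mat: Round cork mat, 130 mm in diameter, 6 mm thick, fixed flat on the counter. Origin at the centre of its underside. When the lid stands on it, the lid's origin is 6 mm above the mat's origin.
- white_lid: White ceramic lid with a wooden knob, of the same shape and size as the blue lid, on a white jar like the blue one. It and its jar are bystanders. The two jars and the mat may stand in any order, at least 130 mm apart between centres.
There are look-alikes about, which are no part of the job. What is shaped like the blue_lid but green is not meant.

How it is judged (in metres and radians):
On the way:
1. the blue lid is lifted clear of the blue jar, which stays upright (z of blue_lid in the frame of blue_jar above 0.1 m and angle between blue_jar's own z axis and vertical below 0.17 rad), for 0.1 s.
At the end, for the whole second after the job is handed in: The blue lid rests on the cork mat, right way up (10 degrees), centred within 28 mm, its underside within 6 mm of the mat's top, at rest; the blue jar stands upright (10 degrees) within 30 mm of its start; the white lid is within 20 mm of its start (horizontal distance between blue_lid and cork_mat below 0.028 m and z of blue_lid in the frame of cork_mat below 0.012 m and angle between each of blue_lid, blue_jar's own z axis and vertical below 0.17 rad and linear speed of blue_lid below 0.02 m/s and distance of blue_jar from where it was at the start of the episode below 0.03 m and distance of white_lid from where it was at the start of the episode below 0.02 m); the robot touches nothing.
It fails at once if the blue lid is dropped (it falls freely faster than 0.7 m/s) (linear speed of blue_lid above 0.7 m/s and contact force between blue_lid and the fingers below 0.01 N).
It fails at once if the blue jar is tipped by more than 20 degrees (angle between blue_jar's own z axis and vertical above 0.35 rad).
It fails at once if the white jar's lid is moved by more than 20 mm (distance of white_lid from where it was at the start of the episode above 0.02 m).
It also fails if it takes over 42 s, if anything falls off the work surface, if the arm or the gripper's body presses on something with over 40 N, if the wrist force passes 120 N, or if a joint passes its speed limit or range.

### The arm

A 6-joint arm with a two-finger parallel gripper is mounted at the origin on a cart in front of the work surface, level with it; the furniture and walls round the work are solid. World frame = base frame: x ahead of the robot, y to its left, z up, the work surface at z = 0. Lengths are in m, angles in degrees, forces in N, time in s.
With the tool pointing down it reaches from about 0.25 to 0.725 m from the base axis. Payload 9.7 kg.
Tool frame: the origin (TCP) lies at the very end of the fingers, on their centre line; the grasp point (between the pads) lies 19 mm behind it; z points along the fingers, y is the line along which they close (so a half turn about z gives the same grasp; the last joint's range is limited). The gripper opens to 85 mm and grips with 20 to 120 N. Pads are 22 mm wide; open, the fingers measure 114 mm over their backs; the gripper's body (76 mm by 85 mm) begins 54 mm behind the grasp point. The pads swing forward as they close: fully open they stand 13 mm farther back than shut.
Start: joints at [77.006, 4.979, 10.078, 95.1, 0, 90], TCP at [0.124, 0.536, 0.231] pointing down, gripper open.
Joint ranges: [-179.16, 179.16], [-48.56, 103.87], [-65.8, 70.77], [-126.05, 130.52], [-82.76, 87.17], [-180, 180]. Speed limits (degrees/s): [127.2, 127.2, 147.25, 180, 180, 180].

### API

Orientations are given as [roll, pitch, yaw] about the fixed x, y, z axes, in that order (R = Rz(yaw) Ry(pitch) Rx(roll)).
In Python, from workcell import bot, viewer, finder gives the robot as it stands. The module is installed in compiled form; this text tells all that it offers.
- The arm moves only by the shell command python3 -m inch 'ROWS' [FORCE]. ROWS is JSON, a list that holds one entry, the list of rows, each a list of 7 numbers: the opening in per cent of the stroke, from 0 (shut) to 100 (fully open), then the shift along the tool's x, y, z in mm, then the turn, a rotation vector about the tool's x, y, z in degrees. In form: [[[grip, tx, ty, tz, ax, ay, az], ...]]. A call has 1 to 8 rows; each row shifts and turns the commanded pose from where the row before left it, along the tool's axes as they then stand; what a row does not reach is not made up. A row lasts 1/8 s, in which the tool goes at most 62.5 mm and 10.7 degrees, less where a joint would pass 70% of its speed; a pose out of reach is approached as far as the arm can. A call with a gripper value outside its range is refused whole. The fingers move at their own pace and stop on an object; FORCE is the grip in N (left out, the last holds). Time passes only in rows, so rows that do not move let the fingers close. It gives the time, the measured TCP pose, the force, the opening and the grip force at its end, in the units of the state.
- bot.get_obs(): the state, without advancing time (a new reading comes with each control period).
- viewer.camera(name): name is "scene" or "top"; returns a dict with "pixels" (400x640x3 uint8, red, green, blue), "vfov" (degrees; the focal length in pixels is half the picture's height over the tangent of half this angle, whatever the lens; pixels are square), "cx", "cy" (the principal point, pixels), "R" (3x3) and "t" (3): a world point X has camera coordinates R X + t. Camera axes: x right, y down, z forward; pixel columns grow to the right and rows downward; lengths in m; the calibration is good to about 2 mm. A picture is of the moment at which its call begins. There is no depth.
- bot.job_done(): hands the job in; it is judged then, once.
Trained networks look in the newest picture that a camera, given by its name, has taken for a name from the list of things; names that differ only in an ending like _2 or _b are one class to them, and where a whole thing is asked for, a point or a joint stands for the part that bears it (a point fixed in the world has none). Each returns a list of dicts, best first, with "conf" (0 to 1); they miss things now and then, are a little off and sometimes report something else, mostly with a low value. They report only what shows in the picture. A call takes as long as a camera call. They do not tell look-alikes from the thing itself.
- finder.outline_of(camera, thing): "pixels" (400x640 bool, what is visible of it) and "extent" ([centre column, centre row, width, height] in pixels, round what is visible of it).
- finder.mark_of(camera, thing): "position" ([column, row] in pixels: a listed point, or the origin of a listed thing).
The state is a dict: "time": time; "q": joint angles; "qd": joint speeds; "joint_efforts": joint torques, N m; "ee_pos": TCP position; "tcp_rot": TCP orientation; "wrist_force": force on the tool from outside, world axes, zero at the start; "torque": the same for the moment, N m; "opening": finger opening in m; "grasp_force": force on a finger pad.
Only numpy, scipy, OpenCV 4.12 (cv2) and the standard library are available. Lean on these libraries where they do the work, as an engineer would, in place of code of your own. Each camera call takes 0.05 s, during which the arm holds its last target. There are 200 camera calls.

## Working session

There is one attempt and no reset: what is moved stays moved. The work goes in short steps, Python scripts to look and compute and a shell command to move; the robot and the scene stay as the last step left them, time stands still between calls to the robot, and variables do not carry over. Pictures are saved under pics/ and viewed, at most 10 in all, crops included, and the job is handed in when it is done.

```bash
mkdir -p pics; cat > h.py <<'E'
import numpy as np,cv2
from workcell import bot,viewer,finder
def ray(c,px):
    f=200/np.tan(np.radians(c["vfov"]/2))
    R=np.array(c["R"]);t=np.array(c["t"])
    d=R.T@np.array([(px[0]-c["cx"])/f,(px[1]-c["cy"])/f,1]);return -R.T@t,d
def at(c,px,z):
    o,d=ray(c,px);return (o+d*(z-o[2])/d[2]).round(4)
def save(c,n):cv2.imwrite(f"pics/{n}.png",c["pixels"][:,:,::-1])
E
python3 - <<'E'
from h import *
for n in("scene","top"):
    c=viewer.camera(n);save(c,n+"0")
    print(n,c["vfov"],c["cx"],c["cy"],(-np.array(c["R"]).T@np.array(c["t"])).round(3))
    for th,z in(("blue_lid",.082),("blue_jar",0),("cork_mat",0),("white_lid",.082)):
        for m in finder.mark_of(n,th)[:4]:print(' M',th,round(m["conf"],2),np.round(m["position"]),at(c,m["position"],z))
        for m in finder.outline_of(n,th)[:4]:
            col=c["pixels"][m["pixels"]].mean(0).round() if m["pixels"].any() else None
            print(' O',th,round(m["conf"],2),np.round(m["extent"]),col)
print(bot.get_obs())
E
```

```text
scene 56.270555776002475 323.1133059260051 198.0861628915476 [ 0.066 -0.569  0.56 ]
 M blue_lid 0.92 [380. 257.] [ 0.4399 -0.1847  0.082 ]
 M blue_lid 0.9 [386. 280.] [ 0.4107 -0.2369  0.082 ]
 O blue_lid 0.66 [386. 277.  46.  38.] [112. 135. 152.]
 M blue_jar 0.9 [379. 311.] [ 0.4087 -0.2346  0.    ]
 M cork_mat 0.74 [276. 198.] [0.4083 0.2058 0.    ]
 O cork_mat 0.98 [278. 199.  52.  27.] [188. 140. 102.]
 M white_lid 0.63 [336. 207.] [ 0.4561 -0.0073  0.082 ]
 M white_lid 0.61 [277. 198.] [0.3577 0.0888 0.082 ]
 O white_lid 0.84 [337. 199.  30.  23.] [219. 205. 192.]
top 52.86473292096789 318.61723366183276 202.17387387285356 [0.37  0.01  1.064]
 M blue_lid 0.6 [372. 194.] [ 0.4877 -0.1164  0.082 ]
 M blue_lid 0.57 [421. 225.] [ 0.414  -0.2352  0.082 ]
 O blue_lid 0.56 [374. 196.  29.  26.] [ 80. 173.  91.]
 M blue_jar 0.74 [415. 228.] [ 0.411  -0.2412  0.    ]
 O blue_jar 0.74 [405. 230.  13.  31.] [60. 73. 87.]
 M cork_mat 0.86 [244. 224.] [0.4091 0.2117 0.    ]
 O cork_mat 0.8 [248. 227.  52.  51.] [213. 154. 104.]
 M white_lid 0.91 [325. 204.] [ 4.601e-01 -4.000e-04  8.200e-02]
 O white_lid 0.89 [327. 205.  33.  31.] [236. 226. 220.]
{'time': 0.9, 'q': array([ 7.70066879e+01,  4.97931624e+00,  1.00794413e+01,  9.50991257e+01,
       -1.94565850e-03,  8.99996495e+01]), 'qd': array([-0.05481074,  0.03438   ,  0.07935692,  0.01153864, -0.04163562,
       -0.00785298]), 'joint_efforts': array([-1.66724971e-03, -5.20090592e+01,  4.64864123e+01,  1.36270755e-03,
       -1.30977387e-04,  8.66467559e-06]), 'ee_pos': array([0.12367161, 0.53592298, 0.23129115]), 'tcp_rot': array([1.79999001e+02, 1.94566462e-03, 1.67007038e+02]), 'wrist_force': array([-0.2127966 ,  0.40913982, -0.01644475]), 'torque': array([-0.01624478, -0.05213009, -0.01078329]), 'grasp_force': 0.0, 'opening': 0.0854996254321995}
```

View pics/scene0.png

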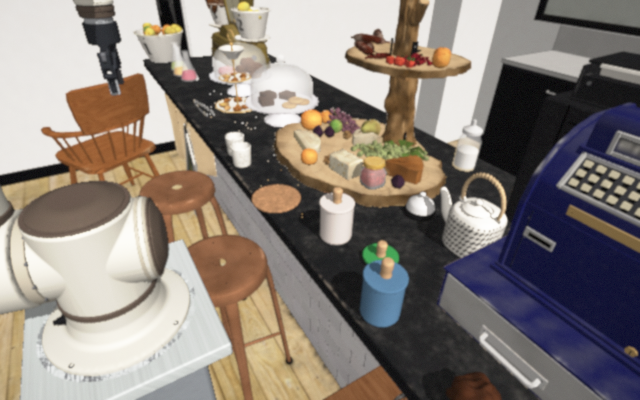

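View pics/top0.png

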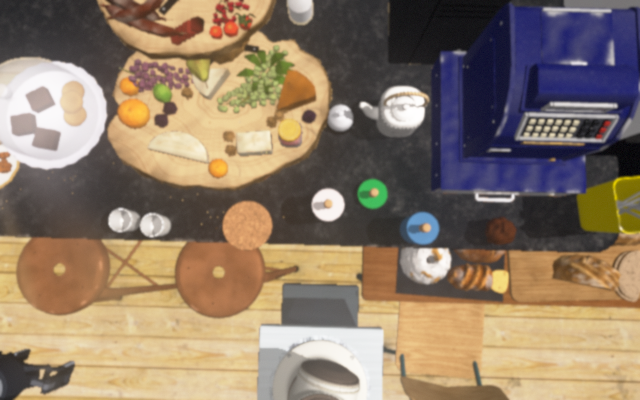

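The scene view shows the white jar at (337,218), the green lid lying on the counter at (381,255), and the blue jar with its blue lid and knob at (384,290). The top view shows the mat at (247,225), white jar at (327,205), green lid at (372,194) and blue jar at (421,229).
Could be taken for the blue lid: green lid at top (372,194), rejected on colour; white lid at top (327,205), rejected on colour. My choice is the blue one at top (421,229).

```bash
python3 - <<'E'
from h import *
T=viewer.camera("top");S=viewer.camera("scene")
def blob(c,lo,hi,box):
    h=cv2.cvtColor(c["pixels"],cv2.COLOR_RGB2HSV);m=cv2.inRange(h,lo,hi);x0,y0,x1,y1=box
    k=np.zeros_like(m);k[y0:y1,x0:x1]=m[y0:y1,x0:x1]
    n,l,s,ce=cv2.connectedComponentsWithStats(k);i=1+s[1:,4].argmax();return ce[i],s[i]
cr=T["pixels"][200:255,390:460,::-1]
cr2=S["pixels"][230:335,340:430,::-1]
cv2.imwrite("pics/crop.png",np.hstack([cv2.resize(cr,(534,420)),cv2.resize(cr2,(260,420))]))
for c,n,b in((T,"T",(395,205,450,250)),(S,"S",(355,255,415,330))):
    k,s=blob(c,(5,60,60),(25,255,255),b);print(n,"knob",k,s,at(c,k,.125))
    k,s=blob(c,(95,80,40),(115,255,255),b);print(n,"blue",k,s,at(c,k,.097))
k,s=blob(T,(3,60,80),(25,255,255),(215,195,280,243));print("mat T",k,s,at(T,k,.006))
k,s=blob(S,(3,60,80),(25,255,255),(245,180,308,218));print("mat S",k,s,at(S,k,.006))
k,s=blob(T,(5,60,60),(25,255,255),(310,190,345,220));print("white knob",k,at(T,k,.128))
print([at(T,p,.1) for p in((432,55),(432,195),(515,200))])
o=[ray(T,(427,228)),ray(S,(389,267))]
A=sum(np.eye(3)-np.outer(d,d)/(d@d) for _,d in o);b=sum((np.eye(3)-np.outer(d,d)/(d@d))@p for p,d in o);print("tri knob",np.linalg.solve(A,b))
E
```

```text
T knob [424.74193548 227.5       ] [420 224  10   8  62] [ 0.4075 -0.2341  0.125 ]
T blue [420.17090069 227.8256351 ] [401 211  39  34 866] [ 0.4075 -0.2304  0.097 ]
S knob [386.69339623 267.50943396] [381 258  13  21 212] [ 0.4   -0.245  0.125]
S blue [382.22385552 295.07139857] [ 360  261   49   67 2381] [ 0.3746 -0.2696  0.097 ]
mat T [246.08874879 221.79340446] [ 215  195   59   48 2062] [0.4146 0.2045 0.006 ]
mat S [275.95840266 198.14309484] [ 251  183   51   31 1202] [0.4031 0.1959 0.006 ]
white knob [327.65454545 203.45454545] [ 0.4574 -0.0066  0.128 ]
[array([ 0.8386, -0.2579,  0.1   ]), array([ 0.4872, -0.2579,  0.1   ]), array([ 0.4804, -0.4574,  0.1   ])]
tri knob [ 0.40747283 -0.2414198   0.11948643]
```

View pics/crop.png

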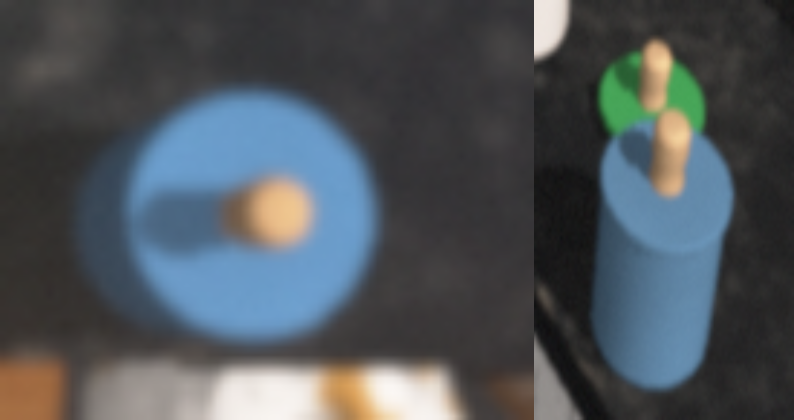

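The crop confirms the choice: a blue lid with a wooden knob on the blue jar (knob top at top pixel (426,227)), and the green lid sits behind it on the counter. The knob is at about (0.408, -0.240) and the mat at about (0.405, 0.202). First I align the tool to the world axes and set out.

```bash
python3 -m inch '[[[100,0,0,0,0,0,-6.5],[100,0,0,0,0,0,-6.5],[100,-18,-40,0,0,0,0],[100,-18,-40,0,0,0,0],[100,-18,-40,0,0,0,0]]]'; python3 - <<'E'
from h import *
o=bot.get_obs();print(o["q"].round(1),o["ee_pos"],o["tcp_rot"])
c=viewer.camera("top");S=viewer.camera("scene")
for c,n in((c,"top"),(S,"scene")):
    for m in finder.outline_of(n,"cork_mat")[:1]:
        (e,ax,an)=cv2.fitEllipse(max(cv2.findContours(m["pixels"].astype(np.uint8),0,1)[0],key=len));print(n,m["extent"],e,ax,at(c,e,.004))
E
```

```text
time: 1.62
ee_pos: [0.178, 0.4147, 0.2312]
tcp_rot: [180.0, 0.0, -180.0]
wrist_force: [-0.2, -0.2, -0.3]
opening: 0.0854
grasp_force: 0.0
[66.8 -8.5 -3.  95.4 -0.  66.7] [0.17798933 0.41472862 0.23121773] [ 1.79996511e+02  6.89748788e-03 -1.79968046e+02]
top [248.6, 226.9, 54.0, 44.3] (246.40731811523438, 225.60317993164062) (46.6192741394043, 47.93965530395508) [0.4046 0.2036 0.004 ]
scene [278.7, 198.9, 54.8, 27.3] (275.9735107421875, 198.7208709716797) (25.96596336364746, 48.50983428955078) [0.4032 0.1961 0.004 ]
```

```bash
R='x'; python3 -m inch '[[[100,-17,-48,0,0,0,0],[100,-17,-48,0,0,0,0],[100,-17,-48,0,0,0,0],[100,-17,-48,0,0,0,0],[100,-17,-48,0,0,0,0],[100,-17,-48,0,0,0,0],[100,-17,-48,0,0,0,0],[100,-17,-48,0,0,0,0]]]'; python3 -m inch '[[[100,-17,-48,0,0,0,0],[100,-17,-48,0,0,0,0],[100,-17,-48,0,0,0,0],[100,-17,-48,0,0,0,0],[100,-17,-48,0,0,0,0],[100,0,0,0,0,0,0],[100,0,0,0,0,0,0]]]'
```

```text
time: 2.82
ee_pos: [0.3146, 0.0309, 0.2315]
tcp_rot: [180.0, 0.0, -179.9]
wrist_force: [2.0, 2.2, -0.6]
opening: 0.0855
grasp_force: 0.0
time: 3.7
ee_pos: [0.3991, -0.2076, 0.2309]
tcp_rot: [180.0, -0.1, -180.0]
wrist_force: [0.3, 0.5, 0.1]
opening: 0.0854
grasp_force: 0.0
```

```bash
python3 -m inch '[[[100,-5,-16,0,0,0,0],[100,-4,-16,0,0,0,0],[100,0,0,30,0,0,0],[100,0,0,30,0,0,0],[100,0,0,0,0,0,0]]]'; python3 - <<'E'
from h import *
S=viewer.camera("scene");T=viewer.camera("top")
cv2.imwrite("pics/close.png",np.hstack([cv2.resize(c["pixels"][y:y+100,x:x+100,::-1],(400,400)) for c,x,y in((S,335,220),(T,375,180))]))
print(bot.get_obs()["ee_pos"])
def proj(c,X):
    p=c["R"]@np.array(X)+c["t"];f=200/np.tan(np.radians(c["vfov"]/2));return f*p[:2]/p[2]+[c["cx"],c["cy"]]
e=bot.get_obs()["ee_pos"]
for X in([*e[:2],.131],[*e[:2],.097]):
  print("predicted axis", (proj(S,X)-[335,220])*4)
E
```

```text
time: 4.32
ee_pos: [0.407, -0.2399, 0.1696]
tcp_rot: [179.9, -0.2, -180.0]
wrist_force: [0.1, 0.8, -0.3]
opening: 0.0854
grasp_force: 0.0
[ 0.40794165 -0.24036988  0.1722623 ]
predicted axis [216.22834492 165.95282317]
predicted axis [206.54722128 224.62234075]
```

View pics/close.png

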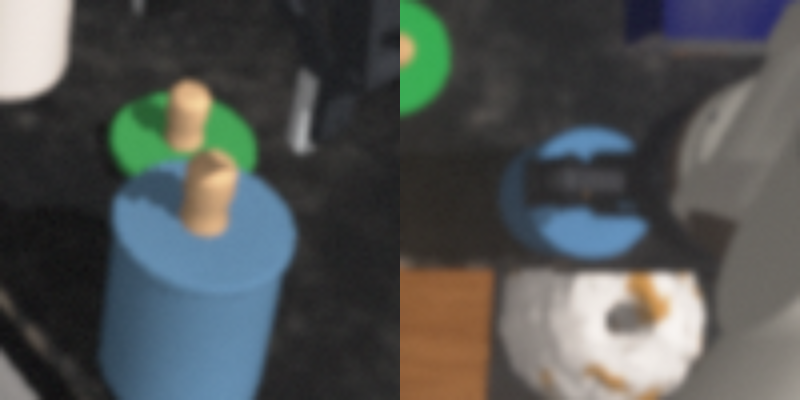

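The knob matches the predicted tool axis at (216,166), but only one finger shows in the scene crop, at (300,120). I check the whole frame against projected fingertips.

```bash
python3 - <<'E'
from h import *
S=viewer.camera("scene");T=viewer.camera("top")
def proj(c,X):
    p=c["R"]@np.array(X)+c["t"];f=200/np.tan(np.radians(c["vfov"]/2));return f*p[:2]/p[2]+[c["cx"],c["cy"]]
e=bot.get_obs()["ee_pos"]
for d in(-.043,.043):
  for c in(S,T): print(d,proj(c,[e[0],e[1]+d,e[2]+.013]).round())
cv2.imwrite("pics/full.png",np.vstack([c["pixels"][100:320,240:560,::-1] for c in(S,T)]))
E
```

```text
-0.043 [412. 252.]
-0.043 [455. 227.]
0.043 [377. 222.]
0.043 [415. 226.]
```

View pics/full.png

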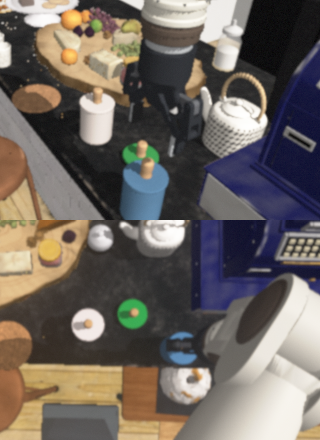

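The fingertips are where predicted (scene (412,252) and (372,220)), straddling the knob. I descend and close.

```bash
python3 -m inch '[[[100,0,0,25,0,0,0],[100,0,0,25,0,0,0],[100,0,0,16,0,0,0],[100,0,0,0,0,0,0],[20,0,0,0,0,0,0],[15,0,0,0,0,0,0],[15,0,0,0,0,0,0],[15,0,0,0,0,0,0]]]' 45; python3 -m inch '[[[10,0,0,0,0,0,0],[10,0,0,0,0,0,0],[10,0,0,0,0,0,0],[10,0,0,0,0,0,0]]]' 45
```

```text
time: 5.52
ee_pos: [0.408, -0.2399, 0.1058]
tcp_rot: [180.0, 0.0, -180.0]
wrist_force: [-0.2, 2.6, 3.7]
opening: 0.0207
grasp_force: 43.8
time: 6.02
ee_pos: [0.4079, -0.2399, 0.1058]
tcp_rot: [180.0, 0.0, -180.0]
wrist_force: [-1.0, 3.0, 5.4]
opening: 0.0203
grasp_force: 43.9
```

```bash
python3 -m inch '[[[10,0,0,-5,0,0,0],[10,0,0,-10,0,0,0],[10,0,0,-20,0,0,0],[10,0,0,-30,0,0,0],[10,0,0,-40,0,0,0],[10,0,0,-40,0,0,0],[10,0,0,0,0,0,0]]]'; python3 - <<'E'
from h import *
S=viewer.camera("scene");T=viewer.camera("top")
cv2.imwrite("pics/lift.png",np.hstack([c["pixels"][110:340,280:500,::-1] for c in(S,T)]))
E
```

```text
time: 6.9
ee_pos: [0.4086, -0.2408, 0.2538]
tcp_rot: [-179.8, 0.3, 180.0]
wrist_force: [0.2, -0.4, -2.5]
opening: 0.0207
grasp_force: 44.2
```

View pics/lift.png

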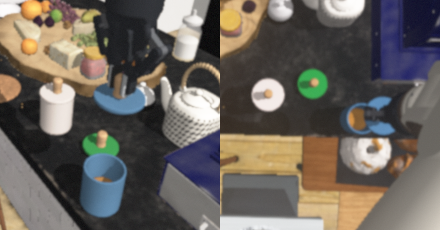

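The lid is held level at scene (400,210), and the jar stands open and upright at (382,295). Next I carry the lid over to the mat.

```bash
python3 -m inch '[[[10,0,20,0,0,0,0],[10,1,40,0,0,0,0],[10,1,40,0,0,0,0],[10,1,40,0,0,0,0],[10,1,40,0,0,0,0],[10,0,40,0,0,0,0],[10,0,40,0,0,0,0],[10,0,40,0,0,0,0]]]'; python3 -m inch '[[[10,0,40,0,0,0,0],[10,0,40,0,0,0,0],[10,0,30,0,0,0,0],[10,0,20,0,0,0,0],[10,0,10,0,0,0,0],[10,0,0,0,0,0,0],[10,0,0,0,0,0,0]]]'
```

```text
time: 8.0
ee_pos: [0.4026, 0.0618, 0.2494]
tcp_rot: [-180.0, -0.1, -180.0]
wrist_force: [1.1, -0.4, -0.9]
opening: 0.0203
grasp_force: 44.2
time: 8.88
ee_pos: [0.4035, 0.1994, 0.2502]
tcp_rot: [-180.0, -0.0, 180.0]
wrist_force: [0.4, 0.7, -0.6]
opening: 0.0203
grasp_force: 44.2
```

```bash
python3 -m inch '[[[10,0,0,40,0,0,0],[10,0,0,40,0,0,0],[10,0,0,40,0,0,0],[10,0,0,30,0,0,0],[10,0,0,25,0,0,0],[10,0,0,15,0,0,0],[10,0,0,0,0,0,0],[10,0,0,0,0,0,0]]]'; python3 - <<'E'
from h import *
S=viewer.camera("scene");T=viewer.camera("top")
cv2.imwrite("pics/place.png",np.hstack([cv2.resize(c["pixels"][y:y+100,x:x+100,::-1],(400,400)) for c,x,y in((S,225,130),(T,195,170))]))
E
```

```text
time: 9.88
ee_pos: [0.4043, 0.2, 0.0614]
tcp_rot: [180.0, 0.1, 180.0]
wrist_force: [0.1, 1.1, -0.9]
opening: 0.0202
grasp_force: 44.3
```

View pics/place.png

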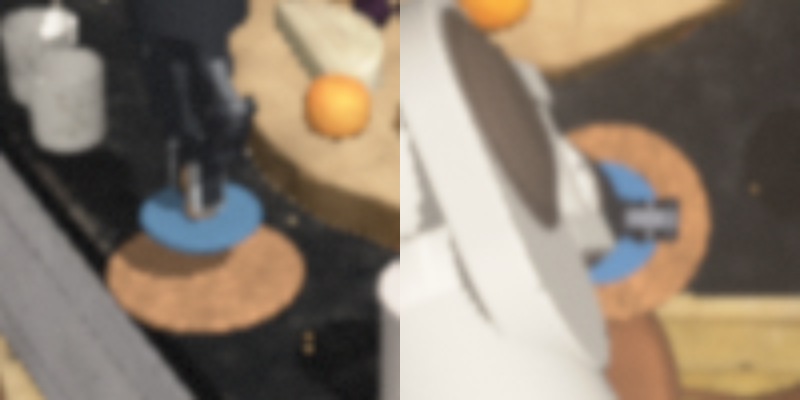

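The scene crop shows the lid level above the mat. In the top crop the lid is centred on the mat to within a few mm (mat centre near (612,220), lid near (600,221) with parallax). I lower it.

```bash
python3 -m inch '[[[10,0,0,10,0,0,0],[10,0,0,8,0,0,0],[10,0,0,5,0,0,0],[10,0,0,3,0,0,0],[10,0,0,2,0,0,0],[10,0,0,0,0,0,0],[10,0,0,0,0,0,0]]]'; python3 -m inch '[[[10,0,0,1,0,0,0],[10,0,0,1,0,0,0],[10,0,0,0,0,0,0]]]'
```

```text
time: 10.85
ee_pos: [0.4038, 0.2, 0.0325]
tcp_rot: [180.0, 0.0, -180.0]
wrist_force: [0.1, 0.5, -0.7]
opening: 0.0203
grasp_force: 44.3
time: 11.22
ee_pos: [0.4036, 0.1999, 0.0302]
tcp_rot: [-180.0, -0.0, -180.0]
wrist_force: [-0.4, 0.1, -0.1]
opening: 0.0205
grasp_force: 44.3
```

```bash
python3 -m inch '[[[10,0,0,1,0,0,0],[10,0,0,0,0,0,0],[10,0,0,0,0,0,0]]]'; python3 -m inch '[[[10,0,0,1,0,0,0],[10,0,0,0,0,0,0],[10,0,0,0,0,0,0]]]'
```

```text
time: 11.6
ee_pos: [0.4038, 0.2001, 0.0298]
tcp_rot: [180.0, 0.0, -180.0]
wrist_force: [-1.7, -0.2, 6.4]
opening: 0.0206
grasp_force: 44.7
time: 11.98
ee_pos: [0.4038, 0.2001, 0.0297]
tcp_rot: [180.0, 0.0, -180.0]
wrist_force: [-6.2, -1.6, 14.6]
opening: 0.021
grasp_force: 46.0
```

Contact with the mat. I relax 1 mm, open, and retreat straight up.

```bash
python3 -m inch '[[[10,0,0,-1,0,0,0],[40,0,0,0,0,0,0],[70,0,0,0,0,0,0],[100,0,0,0,0,0,0],[100,0,0,0,0,0,0],[100,0,0,0,0,0,0],[100,0,0,-20,0,0,0],[100,0,0,-40,0,0,0]]]'; python3 -m inch '[[[100,0,0,-40,0,0,0],[100,0,0,-40,0,0,0],[100,0,0,-40,0,0,0],[100,0,40,-20,0,0,0],[100,0,40,0,0,0,0],[100,0,40,0,0,0,0],[100,0,0,0,0,0,0]]]'; python3 - <<'E'
from h import *
S=viewer.camera("scene");T=viewer.camera("top")
cv2.imwrite("pics/end.png",np.hstack([cv2.resize(S["pixels"][130:350,200:440,::-1],None,fx=1.6,fy=1.6),cv2.resize(T["pixels"][130:350,200:440,::-1],None,fx=1.6,fy=1.6)]))
E
```

```text
time: 12.98
ee_pos: [0.4027, 0.1994, 0.0886]
tcp_rot: [-179.9, -0.2, -180.0]
wrist_force: [0.7, 0.5, -0.0]
opening: 0.0854
grasp_force: 0.0
time: 13.85
ee_pos: [0.4034, 0.3219, 0.2285]
tcp_rot: [-180.0, -0.1, -179.8]
wrist_force: [0.1, -0.4, 0.6]
opening: 0.0858
grasp_force: 0.0
```

View pics/end.png

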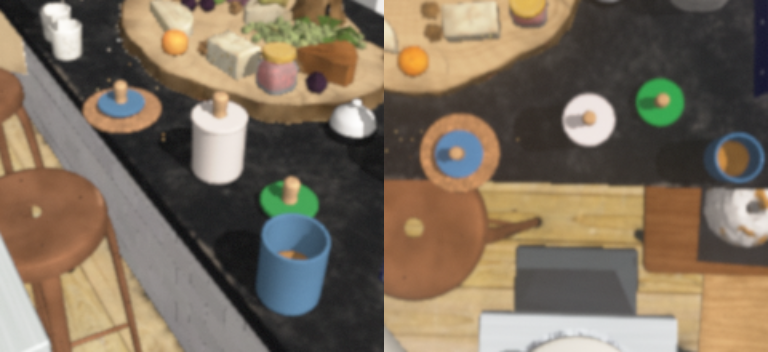

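The blue lid lies upright and centred on the mat (top crop (459,153)). The blue jar stands open and upright at (737,157), and the white jar is closed and unmoved at (589,119).

```bash
python3 -c "
from workcell import bot
print(bot.job_done())"
```

```text
the job is handed in; nothing more can be done
None
```

The blue lid is off its jar and standing the right way up on the cork mat. In the final pictures the blue jar is upright and the white jar closed and unmoved. I handed the job in about 14 s into the 42 s limit, but no verdict came back.

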